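# Set the travel stop of a display-case lid that binds

### The arm

A 6-joint arm with a two-finger parallel gripper is mounted at the origin on the work surface. World frame = base frame: x ahead of the robot, y to its left, z up, the work surface at z = 0. Lengths are in mm, angles in rad, forces in N, time in s.
With the tool pointing down it reaches from about 300 to 775 mm from the base axis. Payload 14.6 kg.
Tool frame: the origin (TCP) lies on the centre line of the jaws, within the pads' length; the fingertips stand 19 mm ahead of it and the grasp point (between the pads) is the TCP (bot.tip_reach is the distance from the TCP to the fingertips, in mm); z points along the fingers, y is the line along which they close (so a half turn about z gives the same grasp; the last joint's range is limited). The gripper opens to 85 mm and grips with 20 to 120 N. Pads are 22 mm wide; open, the fingers measure 114 mm over their backs; the gripper's body (76 mm by 85 mm) begins 54 mm behind the grasp point. The pads swing forward as they close: fully open they stand 13 mm farther back than shut.
Start: joints at [-1.245, 0.3, 1.521, -0, 1.321, -0.067], TCP at [210.519, -508.105, 223.281] pointing down, gripper open.
Joint ranges: [-3.03, 3.03], [-0.79, 2.21], [0.23, 2.52], [-1.04, 4.18], [0, 3.07], [-2.55, 2.55]. Speed limits (rad/s): [2.22, 2.22, 2.57, 3.14, 3.14, 3.14].

### API

Orientations are given as a unit quaternion [w, x, y, z].
In Python, from rig import bot gives the robot as it stands. Calls block until the motion is done:
- bot.move_to(position, orientation): joint-space move of the TCP to a pose.
- bot.servo_line(position, attitude=None, speed=150, until_force=None): straight line of the TCP; attitude=None keeps the orientation; speed is the mean speed in mm/s. With until_force (N) it stops when the force on the tool has changed by that much, and returns True; else False.
- bot.move_joints(angles): joint-space move.
- bot.move_gripper(opening, grip_force=None): finger opening in mm; grip_force is the grip in N (None keeps the last); returns when the fingers have stopped.
- bot.dwell(seconds).
- bot.ik(position, orientation): joint angles nearest the present ones, or None.
- bot.read_state(): the state.
- bot.read_camera(name): name is "scene" or "top" or "wrist"; returns a dict with "image" (384x512x3 uint8, blue, green, red), "depth" (384x512 float32, mm along the optical axis (not along the pixel's ray), 0 where there is no reading), "fovy" (degrees; the focal length in pixels is half the picture's height over the tangent of half this angle, whatever the lens; pixels are square), "cx", "cy" (the principal point, pixels), "eye" and "attitude" of the camera in the world; the wrist camera has in their place "mount" (4x4, takes a point from camera to tool coordinates, whose origin is the TCP and whose axes are the flange's). Camera axes: x right, y down, z forward; pixel columns grow to the right and rows downward; lengths in mm; the calibration is good to about 2 mm. A picture is of the moment at which its call begins: read the wrist's pose just before it.
A pose or a line that the arm cannot do raises bot.MotionError and nothing moves.
- bot.finish_job(): hands the job in; it is judged then, once.
The state is a dict: "clock": time; "joint_positions": joint angles; "qvel": joint speeds; "effort": joint torques, N m; "ee_pos": TCP position; "tool_rot": TCP orientation; "ft_force": force on the tool from outside, world axes, zero at the start; "moment": the same for the moment, N m; "grip_width": finger opening in mm; "grip_force": force on a finger pad.
Only numpy, scipy, OpenCV 4.12 (cv2) and the standard library are available. Lean on these libraries where they do the work, as an engineer would, in place of code of your own. Each camera call takes 0.05 s, during which the arm holds its last target. There are 200 camera calls.

### The job

The sliding lid of the jewellery case binds at a tight spot hidden somewhere along its track. Take the lid by its brass grip and slide it slowly towards the orange stop until you feel it just begin to bind, without forcing it into the tight spot, then back it off about 15 mm so that it is free, and slide the orange stop back along the track until it rests against the lid's edge. Leave the ring cone and the bead jar on the case's ledge standing where they are.

Things in the scene. Friction and masses are not known exactly. Their poses are not given: they have to be found in the camera images.
- case: wooden display case fixed to the table, 220 (x) x 500 (y) x 60 mm high, open in the middle, carded pendants inside. Origin: centre of its underside; x away from the robot, y along the track towards the stop, z up. Its rear ledge (x 45 to 110 mm, top 60 mm high) carries the ring cone and the bead jar
- lid_shut (a point): fixed point where lid_grip is when the lid is at the -y end of its travel. A hidden tight spot, which can only be felt, is first touched when the lid is 90 to 170 mm from here along case +y. It pushes back like a spring, about 1 N per mm past first touch, on top of the lid's drag; pressed over 16 N the lid jams (a failure)
- lid: sliding lid, clear panel in a white frame, 120 (x) x 160 (y) x 7 mm, on the case top, axes as the case's. Origin: centre of its underside, 60 mm above the table. Slides only along case y (270 mm), running drag about 5 N, stays where left; starts 0 to 40 mm from its -y end. Its leading edge, which meets the stop, is 80 mm from its origin in +y
- lid_grip (a point): where to pinch the lid's brass bar grip: above the lid's origin, 90 mm above the table. The bar is 14 mm thick along the track (y), 50 mm long across it (x), its top 100 mm above the table. Pinch from above, fingers closing along the track
- stop_grip (a point): where to pinch the orange travel stop, 92 mm above the table. Upper part 16 mm along the track (y), 30 mm across, top 104 mm above the table; black foot 20 mm along, 34 mm across, 10 mm high. Slides only along case y, drag about 1.5 N, stays where left; starts 0 to 40 mm from its +y end (case y 0.225). Pinch from above, fingers closing along the track, tips above the lid (67 mm over the table)
- stop_face (a point): centre of the stop foot's face towards the lid, 10 mm from the stop's centre in -y, 64 mm above the table; it meets the lid's leading edge. Pushing on after touch shifts the lid, at about 6.5 N in all
- ring_cone: white ceramic ring cone, 44 mm across the foot, 75 mm high, standing on the case's rear ledge. Origin: centre of its underside, z up; leave it alone
- bead_jar: small green glass bead jar with a brass cap, 40 mm across, 55 mm high, standing on the case's rear ledge. Origin: centre of its underside, z up; leave it alone

How it is judged (in metres and radians):
On the way, in this order (a step that is already met when the one before it is completed fails the run):
1. the lid is slid into the beginning of the tight spot and pressed against it with more than 2.5 N (besides its running drag) (contact force between case and lid above 2.5 N), for 0.1 s.
2. the lid is backed off free of the tight spot, 3 to 20 mm short of first touch (y of bind_pad in the frame of lid between 0.023 and 0.04 m and contact force between case and lid below 0.3 N), for 0.3 s.
At the end, for the whole second after the job is handed in: the lid rests 3 to 20 mm short of first touch with the tight spot, not pressed by it (under 0.3 N), and the stop's face is within 4 mm of the lid's leading edge, all at rest (all of step 2 and y of stop_face in the frame of lid below 0.084 m and linear speed of lid below 0.01 m/s).
It fails at once if the lid is forced into the tight spot with more than 16 N (contact force between case and lid above 16 N).
It fails at once if the ring cone or the bead jar on the ledge is shifted over 20 mm or tipped (distance of any of ring_cone, bead_jar from where it was at the start of the episode above 0.02 m or angle between any of ring_cone, bead_jar's own z axis and vertical above 0.3 rad).
It also fails if it takes over 58 s, if anything falls off the work surface, if the arm or the gripper's body presses on something with over 40 N, if the wrist force passes 120 N, or if a joint passes its speed limit or range.

## Working session

There is one attempt and no reset: what is moved stays moved. The work goes in short steps, each a Python script; the robot and the scene stay as the last script left them, time stands still between calls to the robot, and variables do not carry over. Pictures are saved under pics/ and viewed, at most 10 in all, crops included, and the job is handed in when it is done.

```bash
mkdir -p pics; ls
cat > h.py <<'E'
import numpy as np, cv2
from rig import bot
from scipy.spatial.transform import Rotation as R
def rot(q): return R.from_quat([q[1],q[2],q[3],q[0]]).as_matrix()
def cloud(c,Rw,t):
    h,w=c["depth"].shape; f=h/2/np.tan(np.radians(c["fovy"])/2)
    v,u=np.mgrid[:h,:w]; d=c["depth"]
    P=np.stack([(u-c["cx"])/f*d,(v-c["cy"])/f*d,d],-1)
    return P@Rw.T+t
E
python3 - <<'E'
from h import *
s=bot.read_state(); print(s)
for n in("top","scene"):
    c=bot.read_camera(n); cv2.imwrite(f"pics/{n}.png",c["image"]); np.savez(n,**c)
    print(n,c["fovy"],c["cx"],c["cy"],c["eye"],c["attitude"])
E
```

```text
pics
{'clock': 0.0, 'joint_positions': array([-1.24456809e+00,  3.00493431e-01,  1.52160868e+00,  1.14309296e-05,
        1.32069138e+00, -6.65896502e-02]), 'qvel': array([ 0.00069181, -0.00022809,  0.0007111 ,  0.00076604, -0.0001173 ,
        0.00234996]), 'effort': array([-1.67764458e-03, -5.43499589e+01, -3.61790049e+01, -1.33469516e-04,
        4.06590058e-03, -1.91185870e-05]), 'ee_pos': array([ 210.46069724, -507.8680651 ,  222.69739393]), 'tool_rot': array([-5.96083000e-04,  9.80773789e-01,  1.95147159e-01, -7.22369673e-05]), 'ft_force': array([-0.11217431,  0.56630967,  0.00076085]), 'moment': array([-0.00197844, -0.02611488,  0.0001464 ]), 'grip_force': 0.0, 'grip_width': 85.48972833871323}
top 55.45352253876026 253.76688786688152 189.93666671410938 [440.9449745   28.83643638 727.62641539] [ 0.08660015 -0.69709475  0.7056424  -0.09288769]
scene 56.12517816485243 253.89560544097444 194.822766491118 [1197.6572594   -65.44539475  565.16975618] [-0.3410836   0.66906545  0.59472448 -0.28690797]
```

View pics/top.png

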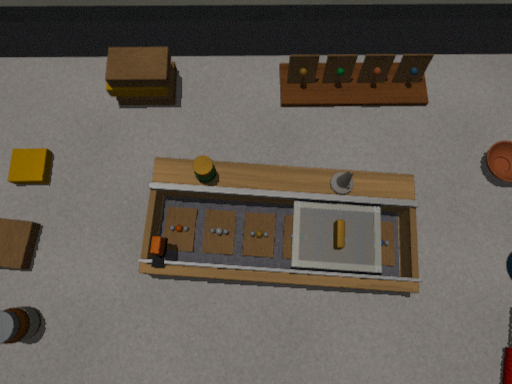

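View pics/scene.png

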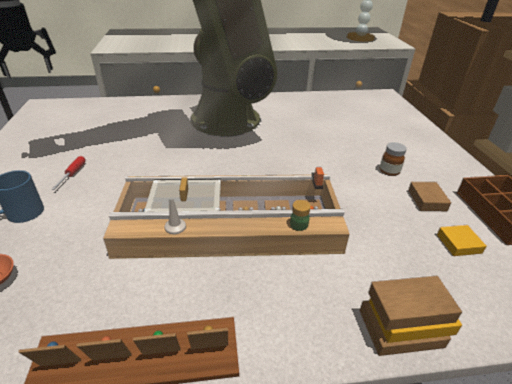

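The top view shows the lid's brass grip at about (340,234), the orange stop at (157,246), the cone at (343,182) and the jar at (205,168). The case is turned by a few degrees.

```bash
cat > m.py <<'E'
from h import *
c=dict(np.load("top.npz")); P=cloud(c,rot(c["attitude"]),c["eye"])
f=192/np.tan(np.radians(c["fovy"])/2); Rw=rot(c["attitude"])
hsv=cv2.cvtColor(c["image"],cv2.COLOR_BGR2HSV); 
z=P[...,2]
m=((z>45)&(z<75)).astype(np.uint8); n,l,st,ce=cv2.connectedComponentsWithStats(m)
k=l[230,410] or 1+np.argmax(st[1:,4]); q=P[l==k][:,:2].astype(np.float32)
print("table z",np.median(P[300:350,100:400,2]),"case rect",cv2.minAreaRect(q),len(q))
def blob(lo,hi,box,zp):
    a=cv2.inRange(hsv,lo,hi); b=np.zeros_like(a); x0,y0,x1,y1=box; b[y0:y1,x0:x1]=a[y0:y1,x0:x1]
    v,u=np.nonzero(b); zz=z[v,u]; s=abs(zz-zp)<7; v,u=v[s],u[s]
    ray=np.stack([(u-c["cx"])/f,(v-c["cy"])/f,np.ones(len(u))],-1)@Rw.T
    p=c["eye"]+ray*((zp-c["eye"][2])/ray[:,2])[:,None]
    r=cv2.minAreaRect(p[:,:2].astype(np.float32))
    print(len(u),"z",np.percentile(zz,[5,50,95]).round(),"mean px",u.mean(),v.mean(),"rect",np.round(r[0],1),np.round(r[1],1),round(r[2],1)); return p
blob((12,100,60),(30,255,255),(325,210,355,258),100)
blob((0,150,80),(14,255,255),(140,225,175,262),104)
for nm,b in(("cone",(325,160,360,195)),("jar",(190,150,220,185))):
    p=P[b[1]:b[3],b[0]:b[2]].reshape(-1,3); p=p[(p[:,2]>75 if nm=="jar" else p[:,2]>95)]; print(nm,np.median(p,0),p[:,2].max())
E
python3 m.py
```

```text
table z 0.2554849909980703 case rect ((555.2376708984375, -27.610107421875), (501.3487854003906, 220.9656219482422), 85.31633758544922) 19694
220 z [ 97. 100. 102.] mean px 340.4681818181818 233.44545454545454 rect [ 525.  -126.5] [12.2 47.4] 86.0
159 z [102. 104. 106.] mean px 154.98742138364778 244.38364779874215 rect [509.8 190.9] [15.5 29.1] 85.1
cone [ 622.5054477  -139.25218766  113.61446108] 727.6264153937185
jar [642.80635309 111.05417818 114.32066759] 727.6264153937185
```

```bash
cat >> h.py <<'E'
a=np.radians(85.32-90)
Y=np.array([-np.sin(a),np.cos(a),0]); X=np.array([np.cos(a),np.sin(a),0])
Q=[0,np.cos(a/2),np.sin(a/2),0]
C=np.array([555.2,-27.6,0])
def st(tag=""):
    s=bot.read_state(); F=s["ft_force"]; p=s["ee_pos"]
    print(tag,"t%.2f"%s["clock"],"case xy %.1f %.1f z %.1f"%((p-C)@X,(p-C)@Y,p[2]),"F xyz %.2f %.2f %.2f"%(F@X,F@Y,F[2]),"w %.1f g %.1f"%(s["grip_width"],s["grip_force"])); return s
E
python3 - <<'E'
from h import *
g=np.array([525,-126.5,0])
bot.move_to(g+[0,0,200],Q); st("above")
print(bot.servo_line(g+[0,0,90],until_force=15)); st("down")
bot.move_gripper(5,60); st("closed")
c=bot.read_camera("wrist"); cv2.imwrite("pics/w1.png",c["image"])
E
```

```text
above t1.90 case xy -22.1 -101.7 z 200.0 F xyz 0.08 0.16 0.29 w 85.4 g 0.0
False
down t2.78 case xy -21.6 -101.2 z 90.9 F xyz 0.33 0.24 0.61 w 85.4 g 0.0
closed t3.48 case xy -22.0 -101.1 z 90.3 F xyz -2.15 0.07 6.46 w 10.1 g 58.8
```

View pics/w1.png

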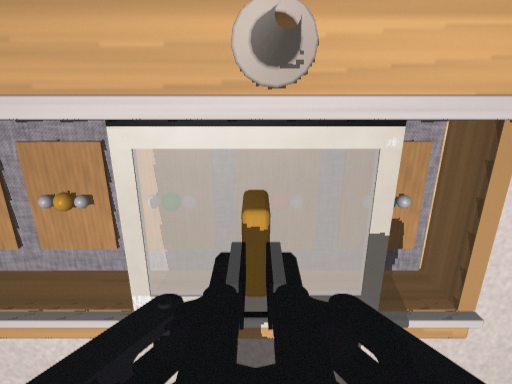

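The wrist view shows the brass bar between the pads (about (256,260)), with the lid frame square to the picture, so the grip and the yaw are right. Next is a free 45 mm slide to learn the drag. The tight spot is at least 50 mm away.

Run:
```python
from h import *
s=st()
for d,v in((30,30),(40,12),(45,12)):
    p=s["ee_pos"]+Y*d
    print(bot.servo_line(p,speed=v,until_force=12)); st(d)
bot.dwell(.2); st("rest")
```

```text
t3.53 case xy -22.0 -101.1 z 90.3 F xyz -2.43 1.12 5.25 w 10.1 g 58.8
False
30 t4.68 case xy -22.0 -71.3 z 90.4 F xyz -0.43 -4.46 3.27 w 10.4 g 58.8
False
40 t5.67 case xy -22.0 -61.2 z 90.3 F xyz -1.71 -4.69 3.81 w 10.0 g 58.9
False
45 t6.23 case xy -22.0 -56.0 z 90.3 F xyz -1.95 -3.16 3.41 w 10.2 g 58.9
rest t6.43 case xy -22.0 -56.0 z 90.3 F xyz -2.44 -1.97 3.60 w 10.1 g 59.0
```

Run:
```python
from h import *
s=st(); y=(s["ee_pos"]-C)@Y
fn=np.mean([bot.read_state()["ft_force"]@Y for _ in range(10)])
p=s["ee_pos"]+Y*(75-y)
print(bot.servo_line(p,speed=13,until_force=9.2+fn)); st("stop")
bot.dwell(.05); st(); bot.dwell(.2); st()
```

```text
t6.43 case xy -22.0 -56.0 z 90.3 F xyz -2.44 -1.97 3.60 w 10.1 g 59.0
True
stop t12.33 case xy -22.0 27.1 z 90.3 F xyz 0.30 -0.43 4.35 w 10.2 g 59.2
 t12.38 case xy -22.0 27.1 z 90.4 F xyz -0.02 -1.55 4.78 w 10.3 g 59.2
 t12.58 case xy -22.0 26.8 z 90.3 F xyz 0.64 -0.06 4.87 w 10.0 g 59.3
```

Run:
```python
from h import *
s=st(); 
fn=np.mean([bot.read_state()["ft_force"]@Y for _ in range(10)]); print(fn)
for d in(1,2,3,4,5,6):
    r=bot.servo_line(s["ee_pos"]+Y*d,speed=6,until_force=10); print(r); q=st(d)
    if r or q["ft_force"]@Y<-8.5: break
```

```text
t12.58 case xy -22.0 26.8 z 90.3 F xyz 0.64 -0.06 4.87 w 10.0 g 59.3
-0.057942275537952545
False
1 t12.93 case xy -22.0 27.0 z 90.3 F xyz -0.98 -8.26 4.98 w 10.2 g 59.4
False
2 t13.24 case xy -22.0 27.7 z 90.4 F xyz 0.07 -9.41 5.07 w 10.2 g 59.5
```

Run:
```python
from h import *
s=st(); bot.dwell(.2); st()
r=bot.servo_line(s["ee_pos"]+Y*1.5,speed=6,until_force=12); q=st(r)
bot.dwell(.15); s=st()
y=(s["ee_pos"]-C)@Y
bot.servo_line(s["ee_pos"]+Y*(12.5-y),speed=15); st("back")
bot.dwell(.5); st()
bot.move_gripper(60); s=st("open")
c=bot.read_camera("top"); cv2.imwrite("pics/t2.png",c["image"])
```

```text
t13.24 case xy -22.0 27.7 z 90.4 F xyz 0.07 -9.41 5.07 w 10.2 g 59.5
 t13.44 case xy -22.0 27.7 z 90.3 F xyz -0.50 -10.43 4.99 w 10.3 g 59.5
False t13.69 case xy -22.0 28.1 z 90.3 F xyz -0.50 -10.40 4.97 w 10.3 g 59.5
 t13.84 case xy -22.0 28.1 z 90.3 F xyz -0.75 -11.12 4.19 w 10.3 g 59.5
back t15.11 case xy -22.0 12.6 z 90.3 F xyz 0.30 4.46 4.84 w 9.8 g 59.3
 t15.61 case xy -22.0 12.6 z 90.3 F xyz -1.41 4.87 4.37 w 10.4 g 59.3
open t16.14 case xy -22.0 12.4 z 90.3 F xyz 0.06 0.40 -0.02 w 60.0 g 0.0
```

Run:
```python
from h import *
s=bot.read_state(); p=s["ee_pos"].copy(); p[2]=180
bot.servo_line(p)
g=np.array([509.8,190.9,0])
bot.servo_line(g+[0,0,180],speed=200); st()
print(bot.servo_line(g+[0,0,92],until_force=12)); st("down")
bot.move_gripper(5,40); s=st("closed")
y=(s["ee_pos"]-C)@Y
print(bot.servo_line(s["ee_pos"]+Y*(114-y),speed=40,until_force=8)); st("near"); 
for yt in np.arange(112,95,-1):
    r=bot.servo_line(s["ee_pos"]+Y*(yt-y),speed=8,until_force=7); q=st(r)
    if r or q["ft_force"]@Y>4: break
c=bot.read_camera("wrist"); cv2.imwrite("pics/w2.png",c["image"])
```

```text
t18.12 case xy -62.9 213.3 z 179.9 F xyz 0.36 0.05 -1.01 w 59.9 g 0.0
False
down t18.85 case xy -62.6 214.0 z 92.9 F xyz -0.13 -0.18 0.19 w 60.0 g 0.0
closed t19.32 case xy -62.8 214.2 z 92.7 F xyz -1.63 -0.55 6.49 w 14.2 g 39.2
False
near t21.98 case xy -62.8 114.0 z 92.7 F xyz -0.99 0.09 5.79 w 14.2 g 39.1
False t22.38 case xy -62.8 111.9 z 92.7 F xyz -1.52 1.14 4.12 w 13.9 g 39.1
False t22.65 case xy -62.8 110.9 z 92.7 F xyz -1.89 0.98 5.66 w 14.1 g 39.1
False t22.93 case xy -62.8 109.9 z 92.7 F xyz -2.79 0.37 5.03 w 13.8 g 39.1
False t23.20 case xy -62.8 108.9 z 92.7 F xyz -1.18 0.60 4.49 w 14.2 g 39.1
False t23.48 case xy -62.8 107.9 z 92.7 F xyz -0.68 1.03 5.11 w 14.3 g 39.1
False t23.75 case xy -62.8 106.9 z 92.7 F xyz -1.82 1.67 4.86 w 14.1 g 39.1
False t24.02 case xy -62.8 105.8 z 92.7 F xyz -2.07 1.16 5.82 w 14.3 g 39.1
False t24.30 case xy -62.8 104.8 z 92.7 F xyz -1.57 0.65 5.60 w 14.3 g 39.1
False t24.57 case xy -62.8 103.8 z 92.7 F xyz -1.93 1.65 5.60 w 14.0 g 39.1
False t24.85 case xy -62.8 102.9 z 92.7 F xyz -1.11 -0.29 5.20 w 14.1 g 39.1
False t25.12 case xy -62.8 102.2 z 92.7 F xyz -2.18 5.04 5.04 w 14.1 g 39.1
```

View pics/w2.png

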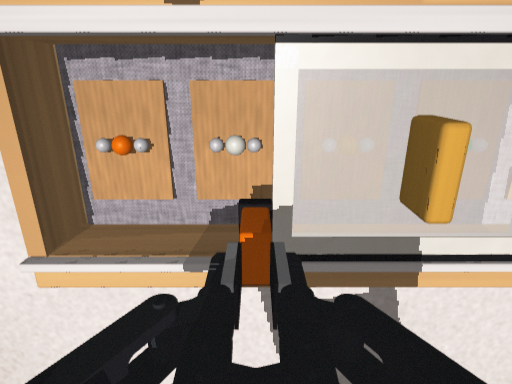

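The wrist view shows the orange stop (columns 240–272) against the lid's edge (column 274). Contact came at 102.2 mm, and I predicted 102.6. Next I release it, check the gap and lift.

Run:
```python
from h import *
bot.move_gripper(50); s=st("open")
p=s["ee_pos"].copy(); p[2]=180; bot.servo_line(p); bot.dwell(.3); st()
c=bot.read_camera("wrist"); cv2.imwrite("pics/w3.png",c["image"])
c=bot.read_camera("top"); np.savez("top2",**c)
```

```text
open t25.61 case xy -62.8 101.9 z 92.5 F xyz -0.19 1.20 -0.12 w 50.2 g 0.0
 t26.64 case xy -63.0 101.9 z 179.5 F xyz -0.32 0.08 0.40 w 49.9 g 0.0
```

View pics/w3.png

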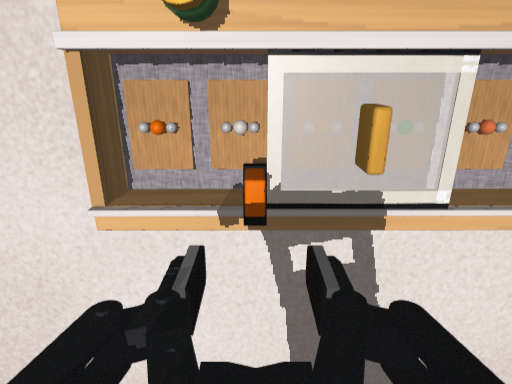

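The black foot of the stop ends at column 267, and the lid's edge is at column 267–268, so they are touching. The jar is standing, and the lid has not moved from where I left it.

```bash
python3 -c "
from rig import bot
print(bot.finish_job())"
```

```text
the job is handed in; nothing more can be done
None
```

I handed the job in at about 27 s; the judge's result wasn't shown. The lid was pressed into the tight spot with about 6 N by my estimate, then backed off to roughly 10 mm short of first touch, and the stop rests against its edge. I never went near the cone or the jar; the last picture showed the jar standing, and I didn't picture the cone again at the end.

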